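# Bring the wheel's valve to the top on the run-out stand

## Robot

A 6-joint arm with a two-finger parallel gripper is mounted at the origin on a cart in front of the work surface, level with it; the furniture and walls round the work are solid. World frame = base frame: x ahead of the robot, y to its left, z up, the work surface at z = 0. Lengths are in m, angles in rad, forces in N, time in s.
With the tool pointing down it reaches from about 0.325 to 0.875 m from the base axis. Payload 4.4 kg.
Tool frame: the origin (TCP) lies between the finger pads; the fingertips stand 25 mm ahead of it and the grasp point (between the pads) lies 6 mm ahead of it; z points along the fingers, y is the line along which they close (so a half turn about z gives the same grasp; the last joint's range is limited). The gripper opens to 85 mm and grips with 20 to 120 N. Pads are 22 mm wide; open, the fingers measure 114 mm over their backs; the gripper's body (76 mm by 85 mm) begins 54 mm behind the grasp point. The pads swing forward as they close: fully open they stand 13 mm farther back than shut.
Start: joints at [1.198, 0.207, 1.542, -0, 1.393, -0.15], TCP at [0.127, 0.561, 0.256] pointing down, gripper open.
Joint ranges: [-2.73, 2.73], [-0.86, 2.22], [0.23, 2.46], [-1.11, 4.25], [0.08, 2.63], [-2.82, 2.82]. Speed limits (rad/s): [2.79, 2.79, 3.14, 3.14, 3.14, 3.14].

## Interface

Orientations are given as a 3x3 rotation matrix whose columns are the frame's x, y, z axes.
In Python, from cell import robot gives the robot as it stands.
- The arm moves only by the tool send_rows, never from a script. Its arguments are lists of equal length, an entry for each row: "turn": the turn, a rotation vector about the tool's x, y, z in rad, a list of three; "slide": the shift along the tool's x, y, z in m, a list of three; "gripper": the closure in counts, from 0 (fully open) to 255 (shut). In form: {"turn": [[ax, ay, az], ...], "slide": [[dx, dy, dz], ...], "gripper": [gripper, ...]}. A call has 1 to 5 rows; each row is the pose to reach, as a shift and turn from the pose commanded when the call began, along the tool's axes at that moment; what a row does not reach only later rows make up. A row lasts 1/12 s, in which the tool goes at most 41.7 mm and 7.16 degrees, less where a joint would pass 70% of its speed; a pose out of reach is approached as far as the arm can. A call with a gripper value outside its range is refused whole. The fingers move at their own pace and stop on an object; the grip force is fixed at half the most. Time passes only in rows, so rows that repeat a pose let the fingers close. It gives the time, the measured TCP pose, the force, the opening and the grip force at its end, in the units of the state.
- robot.get_state(): the state, without advancing time (a new reading comes with each control period).
- robot.capture(name): name is "scene" or "top"; returns (picture, depth): 480x640x3 uint8, blue, green, red; 480x640 float32, m along the optical axis (not along the pixel's ray), 0 where there is no reading.
- robot.camera_params(name): a dict with "vfov" (degrees; the focal length in pixels is half the picture's height over the tangent of half this angle, whatever the lens; pixels are square), "cx", "cy" (the principal point, pixels), "dist" ([k1, k2, p1, p2, k3] as OpenCV has them; the pictures are not rectified), "cam_to_world" (4x4, takes a point from camera to world coordinates). Camera axes: x right, y up, looking along -z (the intrinsics and any distortion apply to the point x, -y, -z); pixel columns grow to the right and rows downward; lengths in m; the calibration is good to about 2 mm. A picture is of the moment at which its call begins. camera_params takes no time and is no camera call.
- robot.hand_in(): hands the job in; it is judged then, once.
Trained networks look in the newest picture that a camera, given by its name, has taken for a name from the list of things; names that differ only in an ending like _2 or _b are one class to them, and where a whole thing is asked for, a point or a joint stands for the part that bears it (a point fixed in the world has none). Each returns a list of dicts, best first, with "score" (0 to 1); they miss things now and then, are a little off and sometimes report something else, mostly with a low value. They report only what shows in the picture. A call takes as long as a camera call.
- robot.recognise(name, camera): "bbox" ([left, top, right, bottom] in pixels, round what is visible of it).
- robot.regions_of(name, camera): "pixels" (480x640 bool, what is visible of it) and "bbox" ([left, top, right, bottom] in pixels, round what is visible of it).
The state is a dict: "t": time; "joint_positions": joint angles; "joint_vel": joint speeds; "joint_torque": joint torques, N m; "tool_pos": TCP position; "eef_rot": TCP orientation; "force": force on the tool from outside, world axes, zero at the start; "torque": the same for the moment, N m; "opening": finger opening in m; "grasp_force": force on a finger pad.
Only numpy, scipy, OpenCV 4.12 (cv2) and the standard library are available. Lean on these libraries where they do the work, as an engineer would, in place of code of your own. Each camera call takes 0.05 s, during which the arm holds its last target. There are 200 camera calls.

## Task

The trolley wheel on the run-out stand is to be checked starting from its valve. With the fingertips, push the wheel round by its spokes, one after another, until the valve is at the top of the wheel, straight above the axle and under the stand's pointer, and leave the wheel at rest there. Touch neither the cleaned tyre nor its valve, and shift neither the stand nor the V-block, gauge block and hex key beside it.

Things in the scene. Friction and masses are not known exactly. Their poses are not given: they have to be found in the camera images.
- stand: grey steel run-out stand, 5 kg, loose on rubber feet, carrying the wheel upright. Origin: on the surface, straight below the wheel's centre. Its x runs along the axle, away from the robot (-x: the open front of the wheel), y left, z up. Base plate x -75 to +105 mm, y +-80 mm, 16 mm high. Upright 44 mm wide behind the wheel, x +52 to +76 mm, 300 mm high
- pointer (a point): tip of the stand's steel pointer, straight above the wheel's centre, 273 mm above the surface, 8 mm above the tread. It hangs from a 10 mm bar that reaches over the wheel from the upright, 300 to 310 mm above the surface, from 15 mm in front of the wheel's middle plane to behind it
- hub (a point): centre of the wheel on the axle, fixed to the stand, 150 mm above the surface. The wheel stands in the stand's plane x = 0, outside diameter 230 mm. The round hub has 20 mm radius and reaches 46 mm to the front of this point (the axle nut, 9 mm radius, to 60 mm)
- wheel (a joint): wheel angle in rad: the angle of the valve clockwise from the top as seen from the robot; 0 or 2 pi: valve straight up. Starts between 1.9 and 4.38 (valve in the lower half); turns freely either way past a full turn. The bearing is a little stiff: about 2 N at the middle of a spoke turns it, it stays where it is left and coasts on only if pushed fast
- spoke (a point): middle of the spoke next clockwise to the valve, 55 mm from the axis. Five straight aluminium spokes, 14 mm wide, 13 mm deep front to back, at 36, 108, 180, 252 and 324 deg clockwise from the valve; open between them. They are dished forward: front faces 44 mm before the wheel's middle plane at 20 mm from the axis, 30 mm at 55 mm, 18 mm at 84 mm
- tyre: black tyre with the valve, turning with the wheel (origin at the wheel's centre, z axis towards the valve). Tyre from 83 to 115 mm radius, 15.5 mm to the front and back of the middle plane, on an aluminium rim of 80 mm inner radius, 26 mm wide. Not to be touched
- valve (a point): middle of the valve stem, 60 mm from the wheel's axis, in the middle plane. The valve is a straight stem, 12 mm thick, standing inward from the rim midway between two spokes, from 80 to 46 mm radius, with a black cap at its inner end. Not to be touched
- v_block: steel V-block, 33x40x34 mm, loose on the surface to the left of the stand; origin at the middle of its underside
- gauge_block: steel gauge block standing upright, 35x9x50 mm, loose to the right of the stand; origin at the middle of its underside
- hex_key: black hex key, 33x82x5 mm, lying loose in front of the stand

How it is judged:
At the end, for the whole second after the job is handed in: the valve is straight above the axle within 0.1 rad (about 6 degrees), the wheel at rest, the stand upright and within 15 mm of where it stood (angle between tyre's own z axis and vertical below 0.1 rad and z of valve in the frame of stand above 0.19 m and velocity of joint wheel between -0.03 and 0.03 rad/s and distance of stand from where it was at the start of the episode below 0.015 m and angle between stand's own z axis and vertical below 0.05 rad); the robot touches nothing.
It fails at once if the robot touches the tyre or its valve (more than 1 N) (contact force between any of the fingers, the arm and tyre above 1 N).
It fails at once if the stand is shifted or lifted by more than 15 mm (distance of stand from where it was at the start of the episode above 0.015 m).
It fails at once if the V-block, the gauge block or the hex key is shifted, lifted or knocked over (distance of any of v_block, gauge_block, hex_key from where it was at the start of the episode above 0.015 m or angle between any of gauge_block, v_block's own z axis and vertical above 0.3 rad).
It also fails if it takes over 61 s, if anything falls off the work surface, if the arm or the gripper's body presses on something with over 40 N, if the wrist force passes 120 N, or if a joint passes its speed limit or range.

## Working session

There is one attempt and no reset: what is moved stays moved. The work goes in short steps, Python scripts to look and compute and a tool call to move; the robot and the scene stay as the last step left them, time stands still between calls to the robot, and variables do not carry over. Pictures are saved under pics/ and viewed, at most 10 in all, crops included, and the job is handed in when it is done.

Besides the shell and the picture viewer there is one more tool, called after "Call:" by a JSON object that holds its "name" and its "arguments", one argument or row to a line. send_rows: Moves the arm, as the interface text tells. Its arguments: {"type":"object","properties":{"turn":{"type":"array"},"slide":{"type":"array"},"gripper":{"type":"array"}},"required":["turn","slide","gripper"]}

```bash
mkdir -p pics; ls
cat > h.py <<'E'
import numpy as np, cv2
from cell import robot
def ray(cam,uv):
    p=robot.camera_params(cam); f=240/np.tan(np.radians(p['vfov'])/2)
    K=np.array([[f,0,p['cx']],[0,f,p['cy']],[0,0,1]])
    n=cv2.undistortPoints(np.array(uv,float).reshape(-1,1,2),K,np.array(p['dist'],float)).reshape(-1,2)
    T=np.array(p['cam_to_world']); d=np.c_[n[:,0],-n[:,1],-np.ones(len(n))]
    return T[:3,3],d@T[:3,:3].T
def pts(cam,uv,depth):
    o,d=ray(cam,uv); uv=np.array(uv,int).reshape(-1,2)
    return o+d*depth[uv[:,1],uv[:,0]][:,None]
def proj(cam,P):
    p=robot.camera_params(cam); f=240/np.tan(np.radians(p['vfov'])/2)
    K=np.array([[f,0,p['cx']],[0,f,p['cy']],[0,0,1]])
    T=np.array(p['cam_to_world']); q=(np.atleast_2d(P)-T[:3,3])@T[:3,:3]
    q=q*[1,-1,-1]
    return cv2.projectPoints(q,np.zeros(3),np.zeros(3),K,np.array(p['dist'],float))[0].reshape(-1,2)
E
python3 - <<'E'
from h import *
for c in ['scene','top']:
    im,d=robot.capture(c); cv2.imwrite(f'pics/{c}0.png',im); np.save(f'{c}0.npy',d)
    T=np.array(robot.camera_params(c)['cam_to_world']); print(c,T.round(3).tolist())
    for n in ['stand','tyre','valve','pointer','hub','spoke','v_block','gauge_block','hex_key']:
        r=robot.regions_of(n,c)
        for q in r[:2]:
            v,u=np.nonzero(q['pixels']); k=d[v,u]>0
            if k.sum()==0: continue
            P=pts(c,np.c_[u,v][k],d)
            print(n,round(q['score'],2),np.round(q['bbox']),np.median(P,0).round(3),np.percentile(P,3,axis=0).round(3),np.percentile(P,97,axis=0).round(3))
s=robot.get_state(); print(s['t'],s['tool_pos'],s['eef_rot'],s['force'],s['opening'])
E
```

```text
pics
scene [[-0.793, 0.41, -0.451, 0.073], [-0.61, -0.546, 0.575, 0.617], [-0.01, 0.731, 0.682, 0.884], [0.0, 0.0, 0.0, 1.0]]
stand 0.72 [269. 127. 389. 326.] [ 0.565 -0.03   0.143] [ 0.503 -0.119  0.012] [0.642 0.063 0.309]
tyre 0.88 [278. 168. 387. 280.] [ 0.571 -0.003  0.199] [ 0.53  -0.131  0.046] [0.605 0.069 0.262]
valve 0.88 [278. 166. 386. 280.] [ 0.571 -0.001  0.201] [ 0.53  -0.129  0.052] [0.601 0.069 0.262]
pointer 0.67 [268. 124. 394. 324.] [ 0.565 -0.031  0.142] [ 0.502 -0.124  0.01 ] [0.645 0.062 0.309]
hub 0.89 [269. 124. 392. 326.] [ 0.566 -0.031  0.142] [ 0.503 -0.124  0.009] [0.647 0.062 0.308]
spoke 0.6 [276. 167. 386. 280.] [ 0.561 -0.02   0.166] [ 0.527 -0.128  0.053] [0.601 0.066 0.26 ]
v_block 0.78 [277. 312. 304. 346.] [0.55  0.109 0.024] [ 0.538  0.088 -0.   ] [0.572 0.127 0.035]
v_block 0.42 [267. 126. 391. 326.] [ 0.566 -0.032  0.141] [ 0.503 -0.126  0.008] [0.647 0.062 0.309]
gauge_block 0.84 [393. 246. 412. 268.] [ 0.486 -0.154  0.029] [ 0.472 -0.161  0.002] [ 0.501 -0.147  0.051]
hex_key 0.64 [340. 324. 380. 337.] [0.463 0.015 0.004] [ 0.439 -0.005 -0.  
[... 894 characters left out ...]
 0.502 -0.128  0.014] [0.665 0.046 0.316]
v_block 0.68 [279. 236. 301. 254.] [0.557 0.103 0.03 ] [0.542 0.083 0.009] [0.572 0.121 0.037]
gauge_block 0.52 [411. 265. 422. 281.] [ 0.488 -0.158  0.048] [ 0.475 -0.165  0.013] [ 0.503 -0.151  0.053]
gauge_block 0.43 [301. 207. 422. 258.] [ 0.559 -0.033  0.213] [ 0.528 -0.131  0.08 ] [0.597 0.054 0.263]
hex_key 0.53 [299. 160. 422. 278.] [ 0.565 -0.041  0.168] [ 0.502 -0.129  0.013] [0.666 0.046 0.316]
1.0 [0.1270603  0.56078542 0.25628689] [[-9.75287698e-01  2.20938692e-01  2.39945099e-05]
 [ 2.20938692e-01  9.75287698e-01 -2.29575056e-06]
 [-2.39087705e-05  3.06229836e-06 -1.00000000e+00]] [ 0.47995758  0.14483454 -0.12641177] 0.0854457541570031
```

Run:
```python
from h import *
im=cv2.imread('pics/scene0.png'); c=im[110:350,250:430]; cv2.imwrite('pics/s1.png',cv2.resize(c,None,fx=3,fy=2.5,interpolation=cv2.INTER_CUBIC)[:600])
for cam in ['top','scene']:
    d=np.load(cam+'0.npy'); v,u=np.mgrid[140:350,255:440]; uv=np.c_[u.ravel(),v.ravel()]
    P=pts(cam,uv,d); P=P[(d[uv[:,1],uv[:,0]]>0)]
    for lo,hi in [(.215,.27),(.295,.32),(.01,.022)]:
        Q=P[(P[:,2]>lo)&(P[:,2]<hi)&(P[:,0]>.45)&(P[:,0]<.75)&(abs(P[:,1]+.03)<.12)]
        if len(Q)<10: continue
        if lo==.01 or 1:
            r=cv2.minAreaRect(Q[:,:2].astype(np.float32)*1000); print(cam,lo,len(Q),r, np.percentile(Q[:,2],[5,50,95]).round(3))
            print(np.round(cv2.boxPoints(r)).tolist())
```

```text
top 0.215 2001 ((587.2036743164062, -43.97032928466797), (187.8973388671875, 77.03990936279297), 77.94566345214844) [0.22  0.25  0.263]
[[530.0, -128.0], [605.0, -144.0], [644.0, 40.0], [569.0, 56.0]]
top 0.295 910 ((604.357421875, -55.95000076293945), (95.52257537841797, 55.94749069213867), 6.173287868499756) [0.299 0.313 0.318]
[[554.0, -33.0], [560.0, -89.0], [655.0, -79.0], [649.0, -23.0]]
top 0.01 2578 ((585.7376098632812, -28.512001037597656), (212.22633361816406, 237.41461181640625), 1.3574494123458862) [0.013 0.016 0.02 ]
[[477.0, 88.0], [482.0, -150.0], [695.0, -145.0], [689.0, 93.0]]
scene 0.215 3297 ((630.7985229492188, -35.01014709472656), (199.48866271972656, 177.93812561035156), 1.000714898109436) [0.219 0.242 0.263]
[[530.0, 52.0], [533.0, -126.0], [732.0, -122.0], [729.0, 56.0]]
scene 0.295 406 ((602.3095092773438, -38.95637893676758), (95.59554290771484, 28.22555923461914), 6.034995079040527) [0.297 0.306 0.316]
[[553.0, -30.0], [556.0, -58.0], [651.0, -48.0], [648.0, -20.0]]
scene 0.01 3549 ((580.598876953125, -48.733306884765625), (243.77362060546875, 181.8970947265625), 73.95883178710938) [0.012 0.015 0.018]
[[460.0, -141.0], [634.0, -191.0], [702.0, 43.0], [527.0, 94.0]]
```

View pics/s1.png

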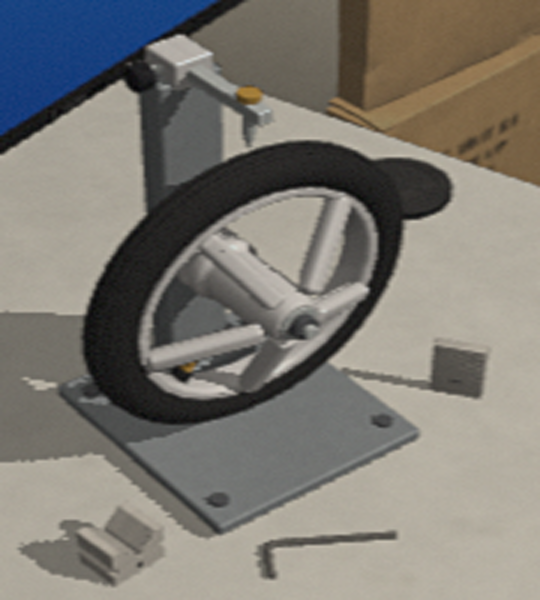

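```bash
cat > fit.py <<'E'
from h import *
from scipy.optimize import least_squares
P=[];E=[]
for cam in ['scene','top']:
    d=np.load(cam+'0.npy'); robot.capture(cam)
    m=robot.regions_of('tyre',cam)[0]['pixels']
    im=cv2.imread(f'pics/{cam}0.png'); m=m&(im.max(2)<75)&(d>0)
    v,u=np.nonzero(m); p=pts(cam,np.c_[u,v],d); P.append(p[p[:,2]>.03]); E.append(np.full(len(P[-1]),len(P)-1))
P=np.vstack(P);E=np.hstack(E)
def loc(p,P):
    c,s=np.cos(p[2]),np.sin(p[2]); q=P-[p[0],p[1],.15]
    return np.c_[q[:,0]*c+q[:,1]*s,-q[:,0]*s+q[:,1]*c,q[:,2]]
def res(p,P=P):
    l=loc(p,P); rho=np.hypot(l[:,1],l[:,2]); a=abs(rho-99)if 0 else abs(rho-.099)-.016; b=abs(l[:,0])-.0155
    return np.where((a>0)&(b>0),np.hypot(a,b),np.maximum(a,b))
for k in [0,1,None]:
    S=P if k is None else P[E==k]
    r=least_squares(lambda p:res(p,S),[.57,-.035,.15],loss='soft_l1',f_scale=.002,x_scale=[.01,.01,.1])
    print(k,len(S),r.x.round(4),np.median(abs(r.fun)))
np.save('pose.npy',r.x)
E
python3 fit.py
python3 - <<'E'
from h import *
p=np.load('pose.npy'); c,s=np.cos(p[2]),np.sin(p[2])
def W(l): l=np.atleast_2d(l); return np.c_[p[0]+l[:,0]*c-l[:,1]*s,p[1]+l[:,0]*s+l[:,1]*c,.15+l[:,2]]
im=cv2.imread('pics/scene0.png')
out=[]
for x in [-.030,0.]:
    g=np.linspace(-.12,.12,380); Y,Z=np.meshgrid(-g,-g)  # left +y on image left
    q=proj('scene',W(np.c_[np.full(Y.size,x),Y.ravel(),Z.ravel()])).reshape(380,380,2).astype(np.float32)
    o=cv2.remap(im,q[...,0],q[...,1],cv2.INTER_CUBIC)
    for r in [20,55,83,115]: cv2.circle(o,(190,190),int(r*379/240),(0,0,255),1)
    out.append(o)
cv2.imwrite('pics/rect1.png',np.hstack(out))
E
```

```text
0 3860 [ 0.5707 -0.0421 -0.274 ] 0.0014136651930966877
1 2144 [ 0.5724 -0.042  -0.2673] 0.0014902079382243753
None 6004 [ 0.5711 -0.0419 -0.2723] 0.0015123209631927974
```

View pics/rect1.png

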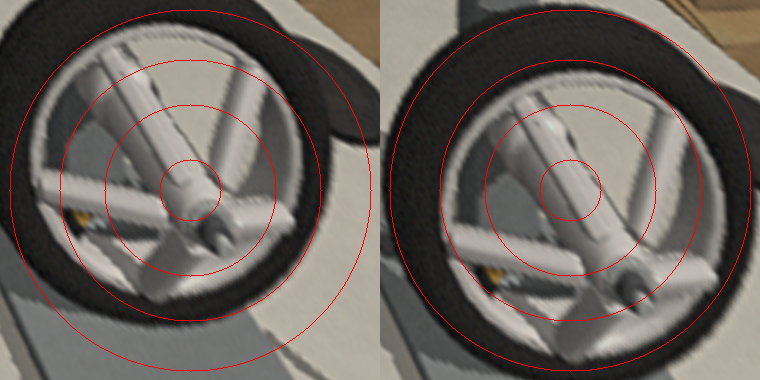

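Run:
```python
from h import *
p=np.load('pose.npy'); c,s=np.cos(p[2]),np.sin(p[2])
def W(l): l=np.atleast_2d(l); return np.c_[p[0]+l[:,0]*c-l[:,1]*s,p[1]+l[:,0]*s+l[:,1]*c,.15+l[:,2]]
def loc(P):
    q=P-[p[0],p[1],.15]; return np.c_[q[:,0]*c+q[:,1]*s,-q[:,0]*s+q[:,1]*c,q[:,2]]
d=np.load('scene0.npy'); im=cv2.imread('pics/scene0.png')
uv=[(u,v) for v in range(252,266) for u in range(306,340,3)]
L=(loc(pts('scene',uv,d))*1000).round().astype(int)
for (u,v),l in zip(uv,L):
    print((u,v),l.tolist(),int(np.hypot(l[1],l[2])),int(np.degrees(np.arctan2(-l[1],l[2]))%360),im[v,u].tolist()) if v%2==0 else 0
# projected valve candidates
for a in [150.5,222.5]:
    a=np.radians(a); print(proj('scene',W([[0,-np.sin(a)*r,np.cos(a)*r] for r in (.08,.06,.046)])).round())
cv2.imwrite('pics/z2.png',cv2.resize(im[215:290,275:375],None,fx=8,fy=8,interpolation=cv2.INTER_CUBIC))
```

```text
(306, 252) [-22, 76, -9] 76 263 [167, 173, 178]
(309, 252) [-24, 71, -11] 71 261 [150, 155, 161]
(312, 252) [-656, 501, 734] 888 325 [126, 130, 134]
(315, 252) [-29, 62, -12] 63 259 [120, 124, 126]
(318, 252) [-32, 58, -12] 59 258 [113, 117, 120]
(321, 252) [-32, 51, -16] 53 252 [72, 73, 74]
(324, 252) [45, -11, -112] 112 174 [66, 68, 66]
(327, 252) [46, -19, -118] 119 170 [57, 58, 58]
(330, 252) [46, -27, -122] 124 167 [58, 58, 57]
(333, 252) [8, -5, -80] 80 176 [149, 156, 162]
(336, 252) [-27, 14, -42] 44 198 [77, 80, 81]
(339, 252) [-36, 15, -35] 38 203 [78, 80, 83]
(306, 254) [-24, 77, -11] 77 261 [123, 127, 130]
(309, 254) [-26, 72, -13] 73 259 [116, 119, 123]
(312, 254) [-26, 66, -17] 68 255 [113, 115, 117]
(315, 254) [-29, 62, -17] 64 254 [53, 65, 72]
(318, 254) [48, 1, -113] 113 180 [127, 130, 127]
(321, 254) [46, -5, -115] 115 177 [67, 67, 66]
(324, 254) [43, -9, -115] 115 175 [53, 53, 51]
(327, 254) [44, -18, -121] 122 171 [62, 64, 64]
(330, 254) [5, 4, -78] 78 182 [164, 171, 176]
(333, 254) [4, -2, -81] 81 178 [125, 130, 134]
(336, 254) [-27, 15, -47] 49 197 [78, 81, 83]
(
[... 2245 characters left out ...]
39, 262) [-14, -2, -87] 87 178 [117, 121, 125]
(306, 264) [-15, 72, -46] 85 237 [150, 156, 161]
(309, 264) [-15, 66, -50] 82 232 [177, 184, 188]
(312, 264) [-12, 57, -58] 81 224 [169, 175, 180]
(315, 264) [-10, 50, -64] 81 217 [168, 176, 182]
(318, 264) [-8, 41, -71] 81 210 [173, 180, 185]
(321, 264) [-7, 34, -76] 83 204 [176, 183, 188]
(324, 264) [-12, 31, -74] 80 202 [157, 162, 166]
(327, 264) [-12, 24, -78] 81 197 [99, 103, 105]
(330, 264) [-16, 20, -77] 79 194 [81, 84, 86]
(333, 264) [-22, 18, -74] 76 193 [79, 83, 85]
(336, 264) [-25, 13, -75] 76 189 [95, 98, 100]
(339, 264) [-14, -2, -93] 93 178 [31, 30, 31]
[[350. 243.]
 [346. 238.]
 [343. 235.]]
[[310. 260.]
 [315. 251.]
 [320. 245.]]
```

View pics/z2.png

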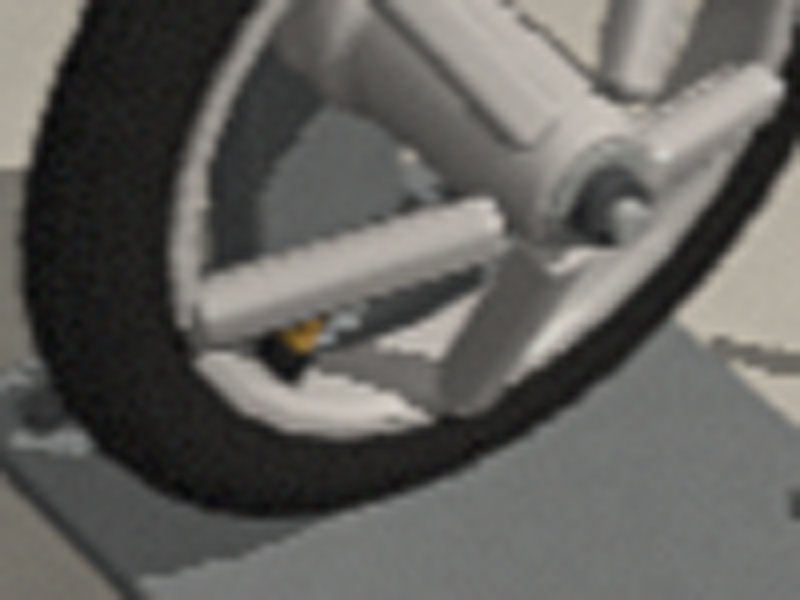

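```bash
cat > plan.py <<'E'
from h import *
from scipy.spatial.transform import Rotation as Ro
pose=np.load('pose.npy'); PSI=pose[2]; RZ=Ro.from_euler('z',PSI).as_matrix()
def world(l): return np.array([pose[0],pose[1],.15])+RZ@np.array(l)
def tool(theta,yaw=PSI): # x left, z forward-down, theta from vertical
    M=np.array([[0,np.cos(theta),np.sin(theta)],[1,0,0],[0,np.sin(theta),-np.cos(theta)]])
    return Ro.from_euler('z',yaw).as_matrix()@M
def tcp(tip,R): return world(tip)-R[:,2]*.025
def wheelpt(phi,r,x): a=np.radians(phi); return [x,-np.sin(a)*r,np.cos(a)*r]
def rel(p0,R0,p1,R1):
    return np.round(Ro.from_matrix(R0.T@R1).as_rotvec(),3), np.round(R0.T@(p1-p0),4)
def chain(targets,p0=None,R0=None):
    s=robot.get_state()
    if p0 is None: p0,R0=np.array(s['tool_pos']),np.array(s['eef_rot'])
    for p1,R1 in targets:
        t,d=rel(p0,R0,p1,R1); print(t.tolist(),d.tolist(),'|',np.linalg.norm(d).round(3),np.degrees(np.linalg.norm(t)).round(0))
        p0=p0+R0@d; R0=R0@Ro.from_rotvec(t).as_matrix()
E
python3 - <<'E'
from plan import *
print(tool(0,1.348-0).round(2).tolist())
r0=np.hypot(.127,.561); th=np.radians(60)
R=tool(th); pre=tcp(wheelpt(8,.052,-.09),R); print('pre',pre)
az1=np.arctan2(pre[1],pre[0]); r1=np.hypot(*pre[:2]); n=5; T=[]
for k in range(1,n+1):
    f=k/n; a=1.348+(az1-1.348)*f; r=r0+(r1-r0)*f if k==n else max(.40,r0+(r1-r0)*f)
    z=[.30,.33,.33,.30,pre[2]][k-1]
    T.append((np.array([r*np.cos(a),r*np.sin(a),z]),tool(th*f,1.348+(PSI-1.348)*f)))
chain(T)
E
```

```text
[[-0.98, 0.22, 0.0], [0.22, 0.98, 0.0], [0.0, 0.0, -1.0]]
pre [ 0.461599   -0.0188905   0.21399394]
[-0.208, -0.034, 0.323] [-0.1515, -0.0436, -0.0437] | 0.164 22.0
[-0.207, -0.1, 0.309] [-0.1472, -0.0291, -0.0369] | 0.155 22.0
[-0.208, -0.163, 0.281] [-0.1424, -0.0265, -0.0118] | 0.145 22.0
[-0.207, -0.217, 0.241] [-0.1373, -0.0358, 0.0111] | 0.142 22.0
[-0.208, -0.262, 0.191] [-0.1319, -0.0748, 0.0455] | 0.158 22.0
```

Call:
{"name": "send_rows", "arguments": {
  "turn": [
    [-0.104,-0.017,0.161],
    [-0.208,-0.034,0.323],
    [-0.208,-0.034,0.323],
    [-0.208,-0.034,0.323],
    [-0.208,-0.034,0.323]
  ],
  "slide": [
    [-0.03,-0.008,-0.008],
    [-0.06,-0.017,-0.017],
    [-0.09,-0.026,-0.026],
    [-0.12,-0.035,-0.035],
    [-0.1515,-0.0436,-0.0437]
  ],
  "gripper": [255,255,255,255,255]
}}

```text
t: 1.62
tool_pos: [0.2651, 0.4833, 0.3003]
eef_rot: [[-0.855, 0.508, 0.108], [0.519, 0.836, 0.178], [0.0, 0.208, -0.978]]
force: [0.4, 0.8, 0.4]
opening: 0.0255
grasp_force: 0.0
```

Call:
{"name": "send_rows", "arguments": {
  "turn": [
    [-0.104,-0.05,0.155],
    [-0.207,-0.1,0.309],
    [-0.207,-0.1,0.309],
    [-0.207,-0.1,0.309],
    [-0.207,-0.1,0.309]
  ],
  "slide": [
    [-0.03,-0.006,-0.007],
    [-0.06,-0.012,-0.015],
    [-0.09,-0.018,-0.022],
    [-0.12,-0.024,-0.03],
    [-0.1472,-0.0291,-0.0369]
  ],
  "gripper": [255,255,255,255,255]
}}

```text
t: 2.03
tool_pos: [0.3718, 0.3758, 0.33]
eef_rot: [[-0.644, 0.699, 0.311], [0.765, 0.589, 0.262], [0.0, 0.407, -0.914]]
force: [0.4, 0.2, 1.1]
opening: 0.0001
grasp_force: 0.0
```

Call:
{"name": "send_rows", "arguments": {
  "turn": [
    [-0.104,-0.08,0.14],
    [-0.208,-0.163,0.281],
    [-0.208,-0.163,0.281],
    [-0.208,-0.163,0.281],
    [-0.208,-0.163,0.281]
  ],
  "slide": [
    [-0.03,-0.006,-0.002],
    [-0.06,-0.012,-0.005],
    [-0.09,-0.018,-0.007],
    [-0.12,-0.023,-0.01],
    [-0.1424,-0.0265,-0.0118]
  ],
  "gripper": [255,255,255,255,255]
}}

```text
t: 2.45
tool_pos: [0.4408, 0.2483, 0.3291]
eef_rot: [[-0.367, 0.753, 0.547], [0.93, 0.297, 0.215], [-0.001, 0.587, -0.809]]
force: [0.3, 0.3, 0.2]
opening: -0.0004
grasp_force: 0.0
```

Run:
```python
from plan import *
s=robot.get_state(); print(s['t'],s['tool_pos'].round(4),s['eef_rot'].round(3).tolist(),s['joint_positions'].round(3),s['opening'],s['force'].round(1))
```

```text
2.45 [0.4408 0.2483 0.3291] [[-0.367, 0.753, 0.547], [0.93, 0.297, 0.215], [-0.001, 0.587, -0.809]] [ 0.325 -0.363  2.034  0.039  0.844 -0.068] -0.00035121938027989324 [0.3 0.3 0.2]
```

Call:
{"name": "send_rows", "arguments": {
  "turn": [
    [-0.104,-0.108,0.12],
    [-0.207,-0.217,0.241],
    [-0.207,-0.217,0.241],
    [-0.207,-0.217,0.241],
    [-0.207,-0.217,0.241]
  ],
  "slide": [
    [-0.03,-0.007,0.002],
    [-0.06,-0.014,0.004],
    [-0.09,-0.022,0.007],
    [-0.12,-0.03,0.009],
    [-0.1373,-0.0358,0.0111]
  ],
  "gripper": [255,255,255,255,255]
}}

```text
t: 2.87
tool_pos: [0.4697, 0.1127, 0.298]
eef_rot: [[-0.052, 0.67, 0.741], [0.999, 0.036, 0.038], [-0.001, 0.742, -0.671]]
force: [-0.3, 0.0, -0.7]
opening: 0.0001
grasp_force: 0.0
```

Run:
```python
from plan import *
s=robot.get_state(); print(s['t'],s['tool_pos'].round(4),s['eef_rot'].round(3).tolist(),s['joint_positions'].round(3))
for th in (50,60):
    R=tool(np.radians(th)); chain([(tcp(wheelpt(8,.052,-.09),R),R)])
```

```text
2.8667 [0.4697 0.1127 0.298 ] [[-0.052, 0.67, 0.741], [0.999, 0.036, 0.038], [-0.001, 0.742, -0.671]] [ 0.06  -0.481  2.255 -0.014  0.532  0.017]
[-0.037, -0.244, 0.214] [-0.1317, -0.0682, 0.0448] | 0.155 19.0
[-0.21, -0.262, 0.192] [-0.1309, -0.0725, 0.0454] | 0.156 22.0
```

Call:
{"name": "send_rows", "arguments": {
  "turn": [
    [-0.018,-0.122,0.107],
    [-0.037,-0.244,0.214],
    [-0.037,-0.244,0.214],
    [-0.037,-0.244,0.214],
    [-0.037,-0.244,0.214]
  ],
  "slide": [
    [-0.03,-0.015,0.01],
    [-0.06,-0.03,0.02],
    [-0.09,-0.045,0.03],
    [-0.12,-0.062,0.04],
    [-0.1317,-0.0682,0.0448]
  ],
  "gripper": [255,255,255,255,255]
}}

```text
t: 3.28
tool_pos: [0.4638, -0.017, 0.2177]
eef_rot: [[0.269, 0.621, 0.736], [0.963, -0.173, -0.206], [-0.0, 0.765, -0.645]]
force: [0.0, 0.8, -1.2]
opening: 0.0003
grasp_force: 0.0
```

Run:
```python
from plan import *
s=robot.get_state(); print(s['t'],s['tool_pos'].round(4),s['eef_rot'].round(3).tolist(),s['joint_positions'].round(3))
R=tool(np.radians(50)); print(R.round(3).tolist(),tcp(wheelpt(8,.052,-.09),R))
im,d=robot.capture('scene'); cv2.imwrite('pics/s3.png',cv2.resize(im[60:340,200:480],None,fx=2.1,fy=2.1,interpolation=cv2.INTER_CUBIC))
```

```text
3.2833 [ 0.4638 -0.017   0.2177] [[0.269, 0.621, 0.736], [0.963, -0.173, -0.206], [-0.0, 0.765, -0.645]] [-0.177 -0.392  2.403 -0.274  0.273  0.326]
[[0.269, 0.619, 0.738], [0.963, -0.173, -0.206], [0.0, 0.766, -0.643]] [ 0.46400646 -0.01956264  0.21756363]
```

View pics/s3.png

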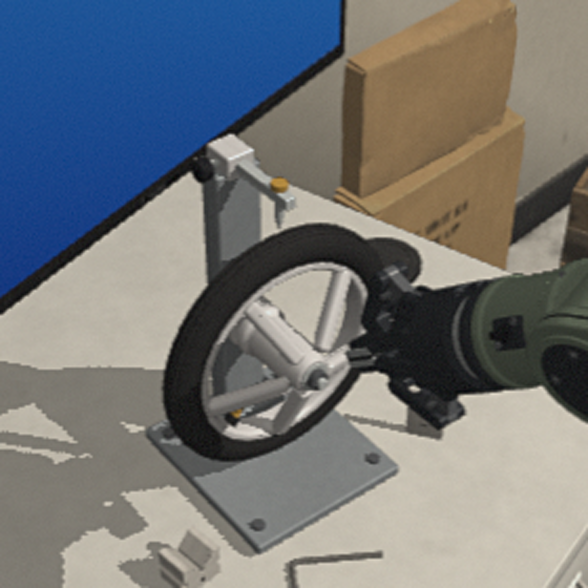

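Run:
```python
from plan import *
s=robot.get_state(); p=s['tool_pos'];R=s['eef_rot']
A=[]
for c in ['scene','top']:
    im,d=robot.capture(c); v,u=np.nonzero(d>0); P=pts(c,np.c_[u,v],d)
    q=(P-p)@R; loc=(P-[pose[0],pose[1],.15])@RZ
    k=(abs(q[:,0])<.06)&(abs(q[:,1])<.1)&(q[:,2]>-.16)&(q[:,2]<.04)&(loc[:,0]<-.047)&(P[:,2]>.03)
    A.append(np.c_[q,loc][k]*1000)
A=np.vstack(A)
for z in range(-150,40,10):
    B=A[(A[:,2]>=z)&(A[:,2]<z+10)]
    if len(B)>5: print(z,len(B),'x',np.percentile(B[:,0],[1,99]).round(),'y',np.percentile(B[:,1],[1,99]).round(),'locx max',np.percentile(B[:,3],99).round())
```

```text
-150 863 x [-35.  38.] y [-33.  39.] locx max -193.0
-140 540 x [-34.  38.] y [-30.  41.] locx max -185.0
-130 467 x [-35.  38.] y [-28.  41.] locx max -177.0
-120 463 x [-35.  38.] y [-32.  41.] locx max -169.0
-110 259 x [-32.  38.] y [-28.  41.] locx max -161.0
-100 123 x [-10.  12.] y [-39.  42.] locx max -153.0
-90 241 x [-18.  20.] y [-42.  46.] locx max -143.0
-80 387 x [-18.  21.] y [-56.  57.] locx max -127.0
-70 587 x [-17.  19.] y [-61.  65.] locx max -116.0
-60 268 x [-16.  19.] y [-57.  62.] locx max -113.0
-50 290 x [-16.  18.] y [-50.  54.] locx max -110.0
-40 223 x [-13.  15.] y [-43.  46.] locx max -108.0
-30 219 x [-10.  14.] y [-35.  37.] locx max -106.0
-20 59 x [-4. 14.] y [-21.  29.] locx max -107.0
-10 74 x [-6. 13.] y [-14.  18.] locx max -100.0
0 100 x [-10.  13.] y [-13.  19.] locx max -92.0
10 101 x [-10.  12.] y [-13.  17.] locx max -87.0
20 20 x [-10.  12.] y [-10.  13.] locx max -85.0
```

```bash
cat >> plan.py <<'E'
def rows(tips,R,per=5,p0=None):
    s=robot.get_state(); p0=np.array(s['tool_pos']) if p0 is None else p0; R0=np.array(s['eef_rot'])
    t=np.round(Ro.from_matrix(R0.T@R).as_rotvec(),3)
    first=True
    for i in range(0,len(tips),per):
        g=[np.round(R0.T@(tcp(x,R)-p0),3).tolist() for x in tips[i:i+per]]
        print(g,t.tolist() if first else 0)
        p0=p0+R0@np.array(g[-1]); R0=R0@Ro.from_rotvec(t).as_matrix(); t=t*0; first=False
E
python3 - <<'E'
from plan import *
R=tool(np.radians(50))
rows([wheelpt(8,.05,x) for x in (-.07,-.05,-.035,-.025,-.025)]+[wheelpt(a,.05,-.025) for a in (13,18,23,28,33,38,43,48,53,58,63,68,73,78,83,88,93,98,103,105)],R)
E
```

```text
[[-0.002, 0.01, 0.017], [-0.002, 0.023, 0.033], [-0.002, 0.033, 0.044], [-0.001, 0.039, 0.052], [-0.001, 0.039, 0.052]] [-0.001, 0.002, -0.005]
[[-0.005, -0.001, 0.0], [-0.009, -0.001, 0.001], [-0.013, -0.003, 0.002], [-0.017, -0.004, 0.003], [-0.021, -0.006, 0.005]] 0
[[-0.003, -0.002, 0.001], [-0.007, -0.004, 0.003], [-0.01, -0.006, 0.005], [-0.012, -0.009, 0.007], [-0.015, -0.012, 0.01]] 0
[[-0.002, -0.002, 0.002], [-0.004, -0.005, 0.005], [-0.005, -0.009, 0.007], [-0.006, -0.012, 0.01], [-0.007, -0.015, 0.013]] 0
[[-0.0, -0.004, 0.003], [-0.0, -0.007, 0.005], [-0.0, -0.01, 0.008], [0.001, -0.013, 0.011], [0.001, -0.015, 0.012]] 0
```

Call:
{"name": "send_rows", "arguments": {
  "turn": [
    [0,0,0],
    [0,0,0],
    [0,0,0],
    [0,0,0],
    [0,0,0]
  ],
  "slide": [
    [-0.002,0.01,0.017],
    [-0.002,0.023,0.033],
    [-0.002,0.033,0.044],
    [-0.001,0.039,0.052],
    [-0.001,0.039,0.052]
  ],
  "gripper": [255,255,255,255,255]
}}

```text
t: 3.85
tool_pos: [0.5309, -0.0342, 0.2197]
eef_rot: [[0.267, 0.615, 0.742], [0.964, -0.173, -0.204], [0.002, 0.77, -0.638]]
force: [-0.5, 0.8, 0.7]
opening: 0.0005
grasp_force: 0.0
```

Call:
{"name": "send_rows", "arguments": {
  "turn": [
    [0,0,0],
    [0,0,0],
    [0,0,0],
    [0,0,0],
    [0,0,0]
  ],
  "slide": [
    [-0.005,-0.001,0.0],
    [-0.009,-0.001,0.001],
    [-0.013,-0.003,0.002],
    [-0.017,-0.004,0.003],
    [-0.021,-0.006,0.005]
  ],
  "gripper": [255,255,255,255,255]
}}

```text
t: 4.27
tool_pos: [0.5225, -0.0536, 0.2105]
eef_rot: [[0.267, 0.616, 0.741], [0.964, -0.172, -0.203], [0.002, 0.768, -0.64]]
force: [-0.7, 2.3, 0.7]
opening: -0.0003
grasp_force: 1.0
```

```bash
cat > loc.py <<'E'
from plan import *
s=robot.get_state(); R=s['eef_rot']; l=RZ.T@(s['tool_pos']+R[:,2]*.025-[pose[0],pose[1],.15])
print(round(s['t'],2),'tip',l.round(4),'phi',np.degrees(np.arctan2(-l[1],l[2])).round(1),'r',np.hypot(l[1],l[2]).round(4),'F',s['force'].round(1),'j',s['joint_positions'].round(3))
E
python3 loc.py
python3 - <<'E'
from h import *
im,d=robot.capture('scene'); cv2.imwrite('pics/s4.png',cv2.resize(im[130:300,240:440],None,fx=3,fy=3,interpolation=cv2.INTER_CUBIC))
E
```

```text
4.27 tip [-0.0244 -0.0242  0.0445] phi 28.5 r 0.0506 F [-0.7  2.3  0.7] j [-0.266 -0.2    2.296 -0.007  0.17   0.011]
```

View pics/s4.png

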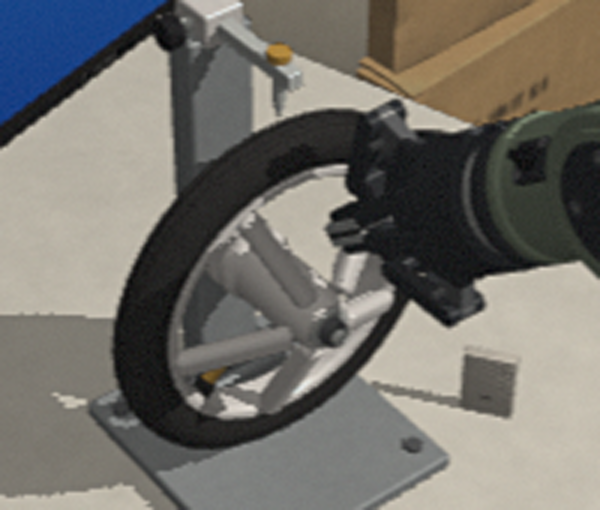

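```bash
cat >> plan.py <<'E'
def rowsR(seq,per=5):
    s=robot.get_state(); p0=np.array(s['tool_pos']); R0=np.array(s['eef_rot'])
    for i in range(0,len(seq),per):
        g=[rel(p0,R0,tcp(x,tool(np.radians(th))),tool(np.radians(th))) for x,th in seq[i:i+per]]
        print('turn',[t.tolist() for t,_ in g],'slide',[np.round(d,3).tolist() for _,d in g])
        t,d=g[-1]; p0=p0+R0@np.round(d,3); R0=R0@Ro.from_rotvec(t).as_matrix()
E
python3 - <<'E'
from plan import *
f=lambda a:(wheelpt(a,.05,-.027),max(38,50-(a-28)*.3))
rowsR([f(a) for a in (38,43,48,53,58,63,68,73,78,83)])
E
```

```text
turn [[0.054, -0.003, -0.0], [0.08, -0.003, -0.0], [0.106, -0.003, -0.0], [0.133, -0.003, -0.0], [0.159, -0.003, -0.0]] slide [[-0.006, -0.003, 0.001], [-0.009, -0.005, 0.003], [-0.012, -0.006, 0.005], [-0.015, -0.008, 0.007], [-0.018, -0.01, 0.01]]
turn [[0.026, 0.0, -0.0], [0.052, 0.0, -0.0], [0.052, 0.0, -0.0], [0.052, 0.0, -0.0], [0.052, 0.0, -0.0]] slide [[-0.002, -0.002, 0.002], [-0.004, -0.004, 0.006], [-0.005, -0.007, 0.009], [-0.006, -0.01, 0.012], [-0.007, -0.013, 0.015]]
```

Call:
{"name": "send_rows", "arguments": {
  "turn": [
    [0.054,-0.003,0],
    [0.08,-0.003,0],
    [0.106,-0.003,0],
    [0.133,-0.003,0],
    [0.159,-0.003,0]
  ],
  "slide": [
    [-0.006,-0.003,0.001],
    [-0.009,-0.005,0.003],
    [-0.012,-0.006,0.005],
    [-0.015,-0.008,0.007],
    [-0.018,-0.01,0.01]
  ],
  "gripper": [255,255,255,255,255]
}}

```text
t: 4.73
tool_pos: [0.5193, -0.0716, 0.1968]
eef_rot: [[0.27, 0.726, 0.633], [0.963, -0.203, -0.177], [0.0, 0.657, -0.754]]
force: [0.1, 1.9, 0.8]
opening: 0.0
grasp_force: 1.0
```

Call:
{"name": "send_rows", "arguments": {
  "turn": [
    [0.026,0,0],
    [0.052,0,0],
    [0.052,0,0],
    [0.052,0,0],
    [0.052,0,0]
  ],
  "slide": [
    [-0.002,-0.002,0.002],
    [-0.004,-0.004,0.006],
    [-0.005,-0.007,0.009],
    [-0.006,-0.01,0.012],
    [-0.007,-0.013,0.015]
  ],
  "gripper": [255,255,255,255,255]
}}

```text
t: 5.15
tool_pos: [0.5176, -0.0794, 0.176]
eef_rot: [[0.271, 0.757, 0.595], [0.963, -0.212, -0.168], [-0.001, 0.618, -0.786]]
force: [1.6, 0.3, 3.5]
opening: 0.0002
grasp_force: 1.4
```

```bash
python3 loc.py
python3 - <<'E'
from plan import *
f=lambda a:(wheelpt(a,.05,-.027),38)
rowsR([f(a) for a in (86,91,96,101,103)]+[(wheelpt(100,.05,-.027),38),(wheelpt(97,.05,-.045),38),(wheelpt(95,.05,-.07),38),(wheelpt(95,.05,-.08),38),(wheelpt(95,.05,-.08),38)])
E
```

```text
5.15 tip [-0.026  -0.0505  0.0064] phi 82.8 r 0.0509 F [1.6 0.3 3.5] j [-0.341 -0.114  2.205  0.107  0.387 -0.152]
turn [[0.003, 0.002, -0.001], [0.003, 0.002, -0.001], [0.003, 0.002, -0.001], [0.003, 0.002, -0.001], [0.003, 0.002, -0.001]] slide [[0.001, -0.002, 0.002], [0.0, -0.005, 0.005], [0.001, -0.008, 0.008], [0.001, -0.011, 0.012], [0.002, -0.012, 0.013]]
turn [[0.0, -0.0, -0.0], [0.0, -0.0, -0.0], [0.0, -0.0, -0.0], [0.0, -0.0, -0.0], [0.0, -0.0, -0.0]] slide [[-0.001, 0.002, -0.002], [-0.001, -0.011, -0.015], [-0.001, -0.029, -0.032], [-0.001, -0.037, -0.038], [-0.001, -0.037, -0.038]]
```

Call:
{"name": "send_rows", "arguments": {
  "turn": [
    [0,0,0],
    [0,0,0],
    [0,0,0],
    [0,0,0],
    [0,0,0]
  ],
  "slide": [
    [0.001,-0.002,0.002],
    [0,-0.005,0.005],
    [0.001,-0.008,0.008],
    [0.001,-0.011,0.012],
    [0.002,-0.012,0.013]
  ],
  "gripper": [255,255,255,255,255]
}}

```text
t: 5.57
tool_pos: [0.5146, -0.0768, 0.1557]
eef_rot: [[0.271, 0.761, 0.59], [0.963, -0.214, -0.166], [-0.0, 0.613, -0.79]]
force: [0.7, -0.7, 0.5]
opening: -0.0002
grasp_force: 0.8
```

Call:
{"name": "send_rows", "arguments": {
  "turn": [
    [0,0,0],
    [0,0,0],
    [0,0,0],
    [0,0,0],
    [0,0,0]
  ],
  "slide": [
    [-0.001,0.002,-0.002],
    [-0.001,-0.011,-0.015],
    [-0.001,-0.029,-0.032],
    [-0.001,-0.037,-0.038],
    [-0.001,-0.037,-0.038]
  ],
  "gripper": [255,255,255,255,255]
}}

```text
t: 5.98
tool_pos: [0.4615, -0.0624, 0.1622]
eef_rot: [[0.27, 0.762, 0.588], [0.963, -0.214, -0.165], [-0.0, 0.611, -0.792]]
force: [-0.0, 0.7, 0.3]
opening: -0.0004
grasp_force: 0.0
```

```bash
python3 loc.py
python3 - <<'E'
from plan import *
im,d=robot.capture('scene'); cv2.imwrite('pics/s5.png',cv2.resize(im[130:300,240:440],None,fx=3,fy=3,interpolation=cv2.INTER_CUBIC))
E
```

```text
5.98 tip [-0.0848 -0.0492 -0.0076] phi 98.8 r 0.0498 F [-0.   0.7  0.3] j [-0.35  -0.237  2.335  0.122  0.392 -0.174]
```

View pics/s5.png

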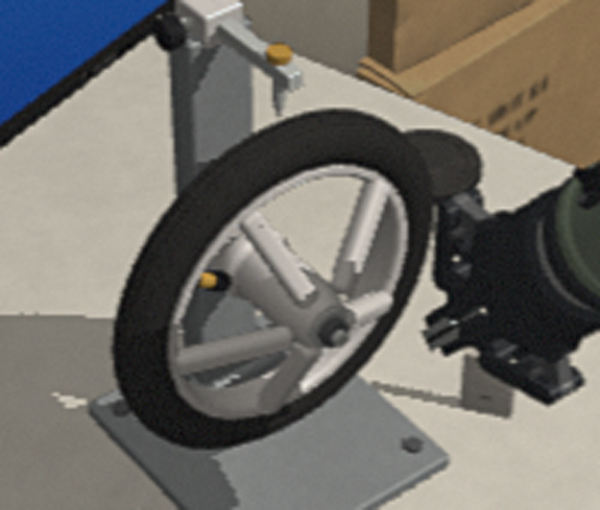

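```bash
cat > ang.py <<'E'
from plan import *
from scipy.optimize import minimize_scalar
def wl(cam,u,v):
    o,d=ray(cam,np.c_[u,v]); o=RZ.T@(o-[pose[0],pose[1],.15]); d=d@RZ; t=-o[0]/d[:,0]; return o+d*t[:,None]
A=[]
for cam in ['scene','top']:
    im,d=robot.capture(cam); hsv=cv2.cvtColor(im,cv2.COLOR_BGR2HSV)
    v,u=np.nonzero((hsv[...,1]>110)&(hsv[...,0]>8)&(hsv[...,0]<30))
    L=wl(cam,u,v); r=np.hypot(L[:,1],L[:,2]); k=(r<.082)&(r>.04)
    if k.any(): a=np.degrees(np.arctan2(-L[k,1],L[k,2]))%360; print(cam,'brass',k.sum(),np.median(a).round(1),np.median(r[k]).round(4))
    v,u=np.nonzero(d>0); P=(pts(cam,np.c_[u,v],d)-[pose[0],pose[1],.15])@RZ
    r=np.hypot(P[:,1],P[:,2]); xf=-np.interp(r,[.02,.055,.084],[.044,.03,.018])
    A.append(P[(r>.03)&(r<.074)&(abs(P[:,0]-xf)<.003)])
P=np.vstack(A); a=np.degrees(np.arctan2(-P[:,1],P[:,2])); r=np.hypot(P[:,1],P[:,2])
def cost(b): m=(a-36-b+36)%72-36; return np.minimum(abs(r*np.radians(m)),.015).sum()
bs=np.arange(0,72,.5); c=[cost(b) for b in bs]; b=bs[np.argmin(c)]
print(len(P),'valve angle mod 72:',b,[(b+72*k)%360 for k in range(5)])
E
python3 ang.py
```

```text
scene brass 28 299.0 0.0601
853 valve angle mod 72: 12.5 [np.float64(12.5), np.float64(84.5), np.float64(156.5), np.float64(228.5), np.float64(300.5)]
```

Run:
```python
from plan import *
w=wheelpt
rowsR([(w(75,.05,-.085),40),(w(50,.05,-.085),42),(w(30,.05,-.085),44),(w(12,.05,-.085),45),(w(12,.05,-.085),45),
 (w(12,.05,-.065),45),(w(12,.05,-.045),45),(w(12,.05,-.032),45),(w(12,.05,-.027),45),(w(12,.05,-.027),45)]+
 [(w(a,.05,-.027),max(38,45-(a-12)*.15)) for a in (17,22,27,32,37,42,47,52,57,62,67,72,77,80,82)])
```

```text
turn [[-0.035, 0.002, -0.001], [-0.07, 0.002, -0.001], [-0.105, 0.002, -0.001], [-0.122, 0.002, -0.001], [-0.122, 0.002, -0.001]] slide [[0.001, 0.007, -0.017], [0.011, 0.018, -0.032], [0.025, 0.024, -0.041], [0.039, 0.027, -0.045], [0.039, 0.027, -0.045]]
turn [[-0.0, -0.0, -0.0], [-0.0, -0.0, -0.0], [-0.0, -0.0, -0.0], [-0.0, -0.0, -0.0], [-0.0, -0.0, -0.0]] slide [[0.0, 0.014, 0.014], [0.0, 0.028, 0.028], [0.0, 0.037, 0.037], [0.0, 0.041, 0.041], [0.0, 0.041, 0.041]]
turn [[0.013, -0.0, -0.0], [0.026, -0.0, -0.0], [0.039, -0.0, -0.0], [0.052, -0.0, -0.0], [0.065, -0.0, -0.0]] slide [[-0.004, -0.001, 0.001], [-0.008, -0.002, 0.002], [-0.012, -0.002, 0.003], [-0.016, -0.004, 0.005], [-0.02, -0.005, 0.006]]
turn [[0.013, -0.0, -0.0], [0.026, -0.0, -0.0], [0.039, -0.0, -0.0], [0.052, -0.0, -0.0], [0.057, -0.0, -0.0]] slide [[-0.003, -0.002, 0.002], [-0.006, -0.003, 0.005], [-0.009, -0.005, 0.007], [-0.011, -0.007, 0.01], [-0.014, -0.01, 0.013]]
turn [[-0.0, -0.0, -0.0], [-0.0, -0.0, -0.0], [-0.0, -0.0, -0.0], [-0.0, -0.0, -0.0], [-0.0, -0.0, -0.0]] slide [[-0.001, -0.002, 0.003], [-0.003, -0.004, 0.006], [-0.004, -0.007, 0.009], [-0.005, -0.009, 0.011], [-0.005, -0.01, 0.013]]
```

Call:
{"name": "send_rows", "arguments": {
  "turn": [
    [-0.035,0.002,-0.001],
    [-0.07,0.002,-0.001],
    [-0.105,0.002,-0.001],
    [-0.122,0.002,-0.001],
    [-0.122,0.002,-0.001]
  ],
  "slide": [
    [0.001,0.007,-0.017],
    [0.011,0.018,-0.032],
    [0.025,0.024,-0.041],
    [0.039,0.027,-0.045],
    [0.039,0.027,-0.045]
  ],
  "gripper": [255,255,255,255,255]
}}

```text
t: 6.55
tool_pos: [0.4708, -0.0232, 0.2184]
eef_rot: [[0.266, 0.68, 0.683], [0.964, -0.188, -0.188], [0.0, 0.709, -0.705]]
force: [0.5, 0.6, -0.3]
opening: -0.0002
grasp_force: 0.0
```

```bash
python3 loc.py
```

```text
6.55 tip [-0.084  -0.0089  0.0508] phi 9.9 r 0.0515 F [ 0.5  0.6 -0.3] j [-0.204 -0.363  2.341 -0.124  0.379  0.161]
```

Call:
{"name": "send_rows", "arguments": {
  "turn": [
    [0,0,0],
    [0,0,0],
    [0,0,0],
    [0,0,0],
    [0,0,0]
  ],
  "slide": [
    [-0.001,0.014,0.014],
    [-0.001,0.028,0.028],
    [-0.001,0.036,0.037],
    [-0.001,0.039,0.041],
    [-0.001,0.039,0.041]
  ],
  "gripper": [255,255,255,255,255]
}}

```text
t: 6.97
tool_pos: [0.5244, -0.0415, 0.2148]
eef_rot: [[0.27, 0.682, 0.679], [0.963, -0.191, -0.19], [0.0, 0.706, -0.709]]
force: [-0.2, 0.4, 0.3]
opening: 0.0002
grasp_force: 0.0
```

Call:
{"name": "send_rows", "arguments": {
  "turn": [
    [0.013,0,0],
    [0.026,0,0],
    [0.039,0,0],
    [0.052,0,0],
    [0.065,0,0]
  ],
  "slide": [
    [-0.004,-0.001,0.001],
    [-0.008,-0.002,0.002],
    [-0.012,-0.002,0.003],
    [-0.016,-0.004,0.005],
    [-0.02,-0.005,0.006]
  ],
  "gripper": [255,255,255,255,255]
}}

```text
t: 7.38
tool_pos: [0.5179, -0.06, 0.2067]
eef_rot: [[0.269, 0.726, 0.633], [0.963, -0.203, -0.176], [0.001, 0.658, -0.753]]
force: [-1.3, 2.2, 1.4]
opening: -0.0
grasp_force: 0.6
```

Call:
{"name": "send_rows", "arguments": {
  "turn": [
    [0.013,0,0],
    [0.026,0,0],
    [0.039,0,0],
    [0.052,0,0],
    [0.057,0,0]
  ],
  "slide": [
    [-0.003,-0.002,0.002],
    [-0.006,-0.003,0.005],
    [-0.009,-0.005,0.007],
    [-0.011,-0.007,0.01],
    [-0.014,-0.01,0.013]
  ],
  "gripper": [255,255,255,255,255]
}}

```text
t: 7.8
tool_pos: [0.5163, -0.074, 0.191]
eef_rot: [[0.269, 0.76, 0.592], [0.963, -0.212, -0.165], [0.0, 0.615, -0.789]]
force: [-0.9, 2.1, 2.1]
opening: 0.0004
grasp_force: 1.2
```

Call:
{"name": "send_rows", "arguments": {
  "turn": [
    [0,0,0],
    [0,0,0],
    [0,0,0],
    [0,0,0],
    [0,0,0]
  ],
  "slide": [
    [-0.001,-0.002,0.003],
    [-0.003,-0.004,0.006],
    [-0.004,-0.007,0.009],
    [-0.005,-0.009,0.011],
    [-0.005,-0.01,0.013]
  ],
  "gripper": [255,255,255,255,255]
}}

```text
t: 8.22
tool_pos: [0.5152, -0.0791, 0.1748]
eef_rot: [[0.269, 0.758, 0.594], [0.963, -0.212, -0.166], [0.0, 0.616, -0.788]]
force: [-0.7, 0.8, 2.8]
opening: 0.0
grasp_force: 1.4
```

```bash
python3 loc.py; python3 ang.py
```

```text
8.22 tip [-0.0285 -0.0508  0.0051] phi 84.2 r 0.0511 F [-0.7  0.8  2.8] j [-0.343 -0.118  2.21   0.115  0.389 -0.162]
scene brass 20 347.2 0.0569
778 valve angle mod 72: 61.5 [np.float64(61.5), np.float64(133.5), np.float64(205.5), np.float64(277.5), np.float64(349.5)]
```

Run:
```python
from plan import *
w=wheelpt
rowsR([(w(a,.051,-.028),38) for a in (87,90,93,95,95)])
```

```text
turn [[-0.001, 0.0, -0.0], [-0.001, 0.0, -0.0], [-0.001, 0.0, -0.0], [-0.001, 0.0, -0.0], [-0.001, 0.0, -0.0]] slide [[-0.0, -0.0, 0.002], [-0.0, -0.002, 0.004], [-0.0, -0.004, 0.006], [-0.0, -0.005, 0.008], [-0.0, -0.005, 0.008]]
```

Call:
{"name": "send_rows", "arguments": {
  "turn": [
    [0,0,0],
    [0,0,0],
    [0,0,0],
    [0,0,0],
    [0,0,0]
  ],
  "slide": [
    [0,-0.001,0.002],
    [0,-0.002,0.004],
    [0,-0.004,0.006],
    [0,-0.005,0.008],
    [0,-0.005,0.008]
  ],
  "gripper": [255,255,255,255,255]
}}

```text
t: 8.73
tool_pos: [0.5155, -0.0788, 0.1646]
eef_rot: [[0.269, 0.76, 0.592], [0.963, -0.212, -0.165], [0.0, 0.614, -0.789]]
force: [-0.0, -1.1, 1.3]
opening: 0.0001
grasp_force: 0.3
```

```bash
python3 loc.py; python3 ang.py
python3 - <<'E'
from plan import *
w=wheelpt
rowsR([(w(90,.05,-.028),38),(w(88,.05,-.045),38),(w(88,.05,-.07),38),(w(88,.05,-.085),38),(w(88,.05,-.085),38)])
E
```

```text
8.73 tip [-0.0282 -0.0505 -0.0051] phi 95.8 r 0.0507 F [-0.  -1.1  1.3] j [-0.342 -0.095  2.216  0.123  0.363 -0.17 ]
scene brass 22 3.8 0.0578
832 valve angle mod 72: 2.0 [np.float64(2.0), np.float64(74.0), np.float64(146.0), np.float64(218.0), np.float64(290.0)]
turn [[-0.002, -0.0, -0.0], [-0.002, -0.0, -0.0], [-0.002, -0.0, -0.0], [-0.002, -0.0, -0.0], [-0.002, -0.0, -0.0]] slide [[0.0, 0.003, -0.004], [0.0, -0.009, -0.016], [0.0, -0.029, -0.031], [0.0, -0.041, -0.04], [0.0, -0.041, -0.04]]
```

Call:
{"name": "send_rows", "arguments": {
  "turn": [
    [0,0,0],
    [0,0,0],
    [0,0,0],
    [0,0,0],
    [0,0,0]
  ],
  "slide": [
    [0,0.003,-0.004],
    [0,-0.009,-0.016],
    [0,-0.029,-0.031],
    [0,-0.041,-0.04],
    [0,-0.041,-0.04]
  ],
  "gripper": [255,255,255,255,255]
}}

```text
t: 9.25
tool_pos: [0.458, -0.0624, 0.17]
eef_rot: [[0.269, 0.761, 0.59], [0.963, -0.213, -0.164], [0.001, 0.612, -0.791]]
force: [-0.1, -0.0, 0.2]
opening: -0.0003
grasp_force: 0.0
```

```bash
python3 loc.py; python3 ang.py; python3 ang.py
python3 - <<'E'
from plan import *
im,d=robot.capture('scene'); 
for a in (0,6,-6): 
    for q in proj('scene',[world(wheelpt(a,r,0)) for r in (.046,.08)]): print(a,q.round(1))
cv2.imwrite('pics/s6.png',cv2.resize(im[145:275,260:400],None,fx=4.5,fy=4.5,interpolation=cv2.INTER_CUBIC))
E
```

```text
9.25 tip [-0.0881 -0.0501  0.0002] phi 89.7 r 0.0501 F [-0.1 -0.   0.2] j [-0.357 -0.268  2.337  0.13   0.418 -0.185]
scene brass 24 5.0 0.0584
821 valve angle mod 72: 2.0 [np.float64(2.0), np.float64(74.0), np.float64(146.0), np.float64(218.0), np.float64(290.0)]
scene brass 22 3.8 0.0578
839 valve angle mod 72: 1.5 [np.float64(1.5), np.float64(73.5), np.float64(145.5), np.float64(217.5), np.float64(289.5)]
0 [333.4 203.4]
0 [333.3 187.9]
6 [335.6 202.4]
6 [337.3 186.2]
-6 [331.1 204.6]
-6 [329.4 189.9]
```

View pics/s6.png

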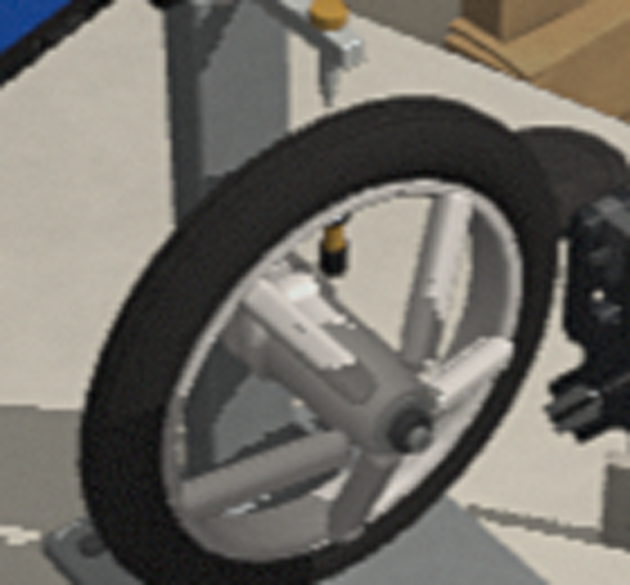

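Run:
```python
from plan import *
im=np.mean([robot.capture('scene')[0].astype(float) for _ in range(4)],0)
print(proj('scene',[world([0,0,.123])]).round(1))
O=[]
for v in range(196,206):
    row=im[v,326:344].min(1); bg=np.percentile(row,75); w=np.clip(bg-row-25,0,None); u=np.arange(326,344)
    k=abs(u-334)<6; c=(w*u)[k].sum()/w[k].sum()
    o,d=ray('scene',[[c,v]]); o=RZ.T@(o-[pose[0],pose[1],.15]); d=RZ.T@d[0]; L=o-d*o[0]/d[0]
    print(v,c.round(2),np.degrees(np.arctan2(-L[1],L[2])).round(1),np.hypot(L[1],L[2]).round(3),row.round().astype(int).tolist())
```

```text
[[333.3 167.2]]
196 333.53 0.3 0.062 [147, 158, 153, 149, 160, 140, 46, 28, 40, 57, 126, 175, 171, 168, 168, 168, 168, 167]
197 333.55 0.4 0.06 [163, 154, 146, 152, 172, 140, 49, 32, 44, 58, 125, 172, 172, 168, 167, 168, 168, 169]
198 333.5 0.3 0.058 [155, 146, 157, 169, 152, 88, 34, 36, 44, 52, 83, 139, 170, 170, 169, 168, 169, 168]
199 333.53 0.4 0.056 [173, 168, 169, 173, 141, 48, 24, 37, 47, 48, 51, 122, 171, 170, 168, 169, 169, 169]
200 333.58 0.5 0.053 [168, 169, 169, 172, 140, 46, 27, 39, 43, 36, 44, 122, 174, 172, 169, 168, 168, 168]
201 333.51 0.4 0.051 [146, 170, 173, 174, 143, 42, 17, 27, 31, 25, 52, 129, 174, 172, 168, 168, 168, 169]
202 333.52 0.4 0.049 [105, 139, 172, 175, 142, 44, 10, 17, 20, 17, 53, 128, 174, 171, 169, 169, 168, 168]
203 333.36 -0.0 0.047 [86, 90, 117, 144, 112, 32, 12, 16, 17, 17, 52, 128, 173, 170, 168, 168, 167, 168]
204 333.19 -0.5 0.045 [82, 81, 91, 117, 108, 38, 6, 15, 14, 18, 56, 128, 172, 172, 170, 168, 168, 169]
205 333.06 -0.9 0.043 [131, 124, 108, 118, 116, 79, 34, 20, 25, 40, 96, 152, 172, 170, 170, 170, 170, 170]
```

The valve stem measures about 0.4° off vertical. The wheel is at rest and the fingers are clear of it.

```bash
python3 -c "
from cell import robot
print(robot.hand_in())"
```

```text
the job is handed in; nothing more can be done
None
```

I handed the job in with the valve at the top of the wheel, measured about 0.4° from vertical on the stem (0.5–5° on coarser checks; limit about 6°); the wheel was at rest, the robot clear, and I saw no contact with the tyre or valve, but I did not re-measure the stand or loose parts, and `hand_in` returned no verdict.

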